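Roll the tote into the bay and hold the board carrier up to the camera

ROBOT

A 6-joint arm with a two-finger parallel gripper is mounted at the origin on the work surface. World frame = base frame: x ahead of the robot, y to its left, z up, the work surface at z = 0. Lengths are in m, angles in rad, forces in N, time in s.
With the tool pointing down it reaches from about 0.225 to 0.725 m from the base axis. Payload 3.1 kg.
Tool frame: the origin (TCP) lies midway between the tips of the shut fingers; the grasp point (between the pads) lies 19 mm behind it; z points along the fingers, y is the line along which they close (so a half turn about z gives the same grasp; the last joint's range is limited). The gripper opens to 85 mm and grips with 20 to 120 N. Pads are 22 mm wide; open, the fingers measure 114 mm over their backs; the gripper's body (76 mm by 85 mm) begins 54 mm behind the grasp point. The pads swing forward as they close: fully open they stand 13 mm farther back than shut.
Start: joints at [1.007, 0.048, 0.099, 1.622, 0, 1.443], TCP at [0.222, 0.476, 0.231] pointing down, gripper open.
Joint ranges: [-2.91, 2.91], [-0.99, 1.94], [-1.21, 1.42], [-2.12, 2.29], [-1.49, 1.47], [-3.14, 3.14]. Speed limits (rad/s): [2.79, 2.79, 3.14, 3.14, 3.14, 3.14].

INTERFACE

Orientations are given as a unit quaternion [x, y, z, w].
In Python, from station import robot gives the robot as it stands. The module is installed in compiled form; this text tells all that it offers.
- The arm moves only by the shell command python3 -m inch 'ROWS' [FORCE]. ROWS is JSON, a list that holds one entry, the list of rows, each a list of 7 numbers: the shift along the world's x, y, z in m, then the turn, a rotation vector about the world's x, y, z in rad, then the finger opening in m, from 0 to 0.0854. In form: [[[x, y, z, wx, wy, wz, fingers], ...]]. A call has 1 to 8 rows; each row is the pose to reach, as a shift and turn from the pose commanded when the call began; what a row does not reach only later rows make up. A row lasts 1/8 s, in which the tool goes at most 62.5 mm and 10.7 degrees, less where a joint would pass 70% of its speed; a pose out of reach is approached as far as the arm can. A call with a gripper value outside its range is refused whole. The fingers move at their own pace and stop on an object; FORCE is the grip in N (left out, the last holds). Time passes only in rows, so rows that repeat a pose let the fingers close. It gives the time, the measured TCP pose, the force, the opening and the grip force at its end, in the units of the state.
- robot.state(): the state, without advancing time (a new reading comes with each control period).
- robot.get_image(name): name is "side" or "top"; returns the picture (480x640x3 uint8, red, green, blue); there is no depth.
- robot.camera_params(name): a dict with "mtx" (3x3 intrinsics, pixels), "rvec" (rotation vector, rad) and "tvec" (3), from world to camera coordinates, as OpenCV has them. Camera axes: x right, y down, z forward; pixel columns grow to the right and rows downward; lengths in m; the calibration is good to about 2 mm. A picture is of the moment at which its call begins. camera_params takes no time and is no camera call.
- robot.close_job(): hands the job in; it is judged then, once.
The state is a dict: "time": time; "q": joint angles; "joint_vel": joint speeds; "joint_efforts": joint torques, N m; "tcp_pos": TCP position; "tcp_rot": TCP orientation; "ft_force": force on the tool from outside, world axes, zero at the start; "ft_torque": the same for the moment, N m; "grip_width": finger opening in m; "gripper_force": force on a finger pad.
Only numpy, scipy, OpenCV 4.12 (cv2) and the standard library are available. Lean on these libraries where they do the work, as an engineer would, in place of code of your own. Each camera call takes 0.05 s, during which the arm holds its last target. There are 200 camera calls.

TASK

Push the tote with the board carrier in it along the rollers until it is fully home against the end stop of the bay. Then take the carrier by its bridge handle, lift it straight up out of the tote, and keep it level and still about 10 cm above where it lay, in view of the side camera; the program finishes while still holding it there, with the tote left home in the bay. Keep the carrier upright throughout and leave everything else on the bench where it is.

Things in the scene. Friction and masses are not known exactly. Their poses are not given: they have to be found in the camera images.
- lane: Bench-top roller lane, fixed, 515 mm long, 152 wide, across the bench. Origin: under its middle, on the bench top. y axis along the lane: bay and end stop at the -y end (robot's right), open feed end at +y; x axis across it, away from the robot. 16 free-turning grey rollers, tops 52 mm above the bench. Side rails 130 mm apart inside, tops at 62 mm; the bay's outer cheeks reach 74 mm.
- bay (a point): Fixed point of the lane (same axes): where the middle of the tote is when the tote is fully home against the end stop; at lane y = -130 mm, 70 mm above the bench.
- stop (a point): Middle of the steel end stop's face (lane axes), at lane y = -205 mm, 70 mm above the bench; the stop's top is 88 mm above the bench, its plate 10 mm thick.
- camera (a point): Fixed black side-view inspection camera on a post beyond the stop: its middle, lane y = -285 mm, 165 mm above the bench (body 50 x 45 x 50, top at 190 mm, lens reaching to lane y = -242 mm). It looks along the lane at the space over the bay.
- tote_mid (a point): The tote on the rollers: open black box 116 mm across the lane (x), 150 along it (y), 36 tall, walls and floor 4 mm, 0.25 kg. This point is its centre, 18 mm above its underside, which rests on the roller tops. Its y axis points along the lane to the feed end. 7 mm of play each side between the rails; rolls easily, with 1 to 2 N of drag.
- handle (a point): Centre of the board carrier's bridge handle, a straight aluminium bar 12 mm wide (x), 90 long (y, along the lane), 14 high, on an upright post near each end (their inner faces 78 mm apart), 71 mm above the carrier's underside. Under it is open space to the board, with components to 33 mm above the underside. z is up when level.
- carrier: The board carrier: grey plate 92 (x) x 128 (y) x 6 mm with a green circuit board, components and the bridge handle, about 0.4 kg (0.3 to 0.52), lying loose in the tote (8 mm of play each way across, 7 mm along). Origin: centre of its underside; same axes as the handle. Balance point: 4 mm to +x, 9 mm to +y of the handle's centre (transformer corner), 53 mm below it.
- reel: Bystander: reel of solder wire with white flanges, 64 mm across, 42 tall, standing on one flange beside the roller lane on its far side. Origin at its underside or grip.
- tissues: Bystander: yellow-green tissue carton 75 x 110 x 45 tall, right-hand side of the bench. Origin at its underside or grip.
- cap_a: Bystander: black electrolytic capacitor, upright can 22 mm across, 30 tall, between lane and robot. Origin at its underside or grip.
- cap_b: Bystander: a second capacitor like it, also between lane and robot. Origin at its underside or grip.
- driver: Bystander: screwdriver 160 long, lying at the left. Origin at its underside or grip.
- brush: Bystander: small brush 150 long, lying beside the lane on its far side. Origin at its underside or grip.
- empty_tote: Bystander: an empty tote of the same make (116 x 150 x 36), on the bench top at the left. Origin at its underside or grip.

How it is judged:
On the way:
1. the tote is home against the end stop (within 7 mm), at rest, with the carrier still lying in it (y of tote_mid in the frame of bay below 0.007 m and distance between tote_mid and bay below 0.015 m and linear speed of tote below 0.02 m/s and height (world z) of handle below 0.137 m), for 0.2 s.
At the end, for the whole second after the job is handed in: Fingers alone hold the carrier by its handle, still, level within 5 degrees, its bar 187 to 287 mm above the bench (60 to 160 mm up) and within 45 mm of the bay's middle seen from above, clear of tote and lane; tote home within 12 mm of the stop (height (world z) of handle between 0.187 and 0.287 m and horizontal distance between handle and bay below 0.045 m and angle between handle's own z axis and vertical below 0.09 rad and linear speed of carrier below 0.02 m/s and angular speed of carrier below 0.1 rad/s and contact force between carrier and the fingers above 1 N and distance between the grasp point and handle below 0.055 m and contact force between carrier and tote below 0.05 N and contact force between carrier and lane below 0.05 N and distance between tote_mid and bay below 0.015 m and y of tote_mid in the frame of bay below 0.012 m); the arm keeps its last pose, push and grip.
It fails at once if the carrier is tipped by more than 0.3 rad (angle between handle's own z axis and vertical above 0.3 rad).
It fails at once if a bystander is moved by more than 30 mm (distance of any of reel, tissues, cap_a, cap_b, driver, brush, empty_tote from where it was at the start of the episode above 0.03 m).
It also fails if it takes over 58 s, if anything falls off the work surface, if the arm or the gripper's body presses on something with over 40 N, if the wrist force passes 120 N, or if a joint passes its speed limit or range.

## Working session

There is one attempt and no reset: what is moved stays moved. The work goes in short steps, Python scripts to look and compute and a shell command to move; the robot and the scene stay as the last step left them, time stands still between calls to the robot, and variables do not carry over. Pictures are saved under pics/ and viewed, at most 10 in all, crops included, and the job is handed in when it is done.

```bash
mkdir -p pics; python3 - <<'E'
from station import robot
import cv2,numpy as np
for n in("top","side"):
    cv2.imwrite(f"pics/{n}0.png",robot.get_image(n)[:,:,::-1])
    p=robot.camera_params(n);R=cv2.Rodrigues(np.array(p["rvec"],float))[0]
    print(n,np.array(p["mtx"]).round(1).tolist(),(-R.T@np.array(p["tvec"]).ravel()).round(3),R.round(2).tolist())
s=robot.state();print(s)
E
```

```text
top [[574.2, 0.0, 318.7], [0.0, 574.2, 245.5], [0.0, 0.0, 1.0]] [0.301 0.005 1.384] [[-0.01, -1.0, -0.02], [-0.98, 0.01, -0.19], [0.19, 0.02, -0.98]]
side [[500.2, 0.0, 324.7], [0.0, 500.2, 238.4], [0.0, 0.0, 1.0]] [-0.073 -0.691  0.725] [[0.75, -0.66, 0.01], [-0.35, -0.41, -0.84], [0.56, 0.63, -0.54]]
{'time': 0.1, 'q': array([1.00716650e+00, 4.86726615e-02, 9.77607470e-02, 1.62201821e+00,
       3.53977644e-05, 1.44300499e+00]), 'joint_vel': array([-0.00100257, -0.00077674,  0.00281614, -0.00016069,  0.00111596,
        0.00031271]), 'joint_efforts': array([ 2.54332503e-03, -3.39851797e+01,  3.20935857e+01,  1.58471963e-02,
       -1.57974305e-04, -2.14663061e-05]), 'tcp_pos': array([0.22133799, 0.47544981, 0.23023945]), 'tcp_rot': array([ 2.16198443e-01,  9.76348859e-01, -9.97777905e-04, -3.78186636e-04]), 'ft_force': array([ 0.3380327 , -0.12563729,  0.39116629]), 'ft_torque': array([ 0.07132182, -0.00293268,  0.00496839]), 'gripper_force': 0.0, 'grip_width': 0.0853487098320901}
```

View pics/top0.png

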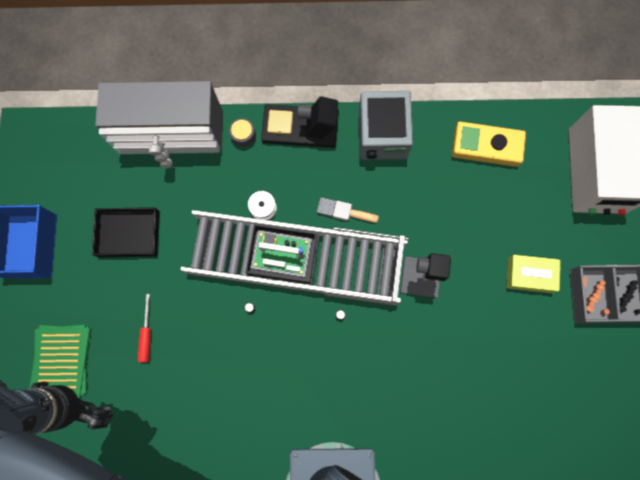

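View pics/side0.png

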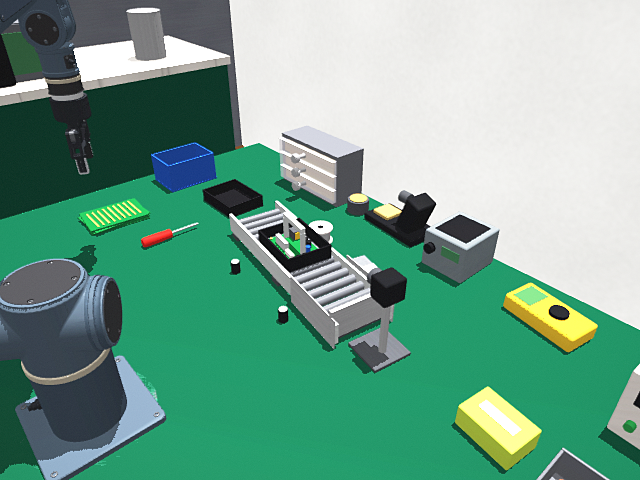

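The top view shows the lane from about (190,242) to (402,268), with the stop and camera at its right end near (402,268) and (437,266). The tote is at about (283,254), and the carrier's handle is the white bar near (279,249). The capacitors are at (250,308) and (340,315), and the reel is at (262,205). The side view agrees. I'll zoom in next.

```bash
python3 - <<'E'
import cv2
a=cv2.imread("pics/top0.png")[200:310,180:310+150]
b=cv2.resize(a[:, :200],None,fx=4,fy=4,interpolation=cv2.INTER_CUBIC)
cv2.imwrite("pics/c1.png",b[:, :800])
a=cv2.imread("pics/side0.png")[190:350,220:420]
cv2.imwrite("pics/c2.png",cv2.resize(a,(740,592),interpolation=cv2.INTER_CUBIC))
E
```

```text
(no output)
```

View pics/c1.png

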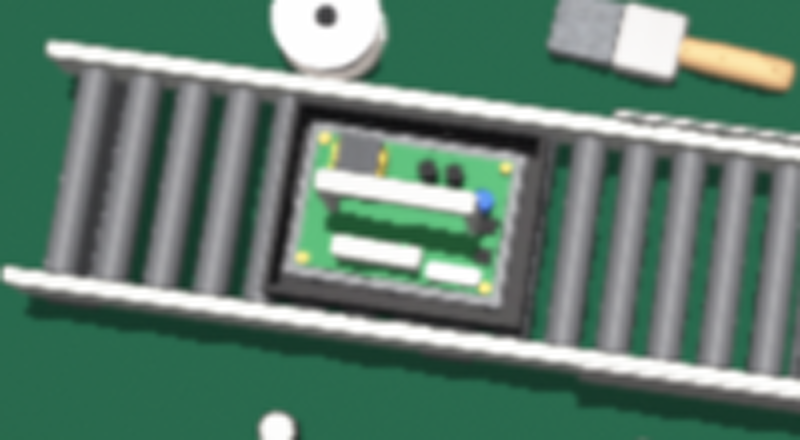

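View pics/c2.png

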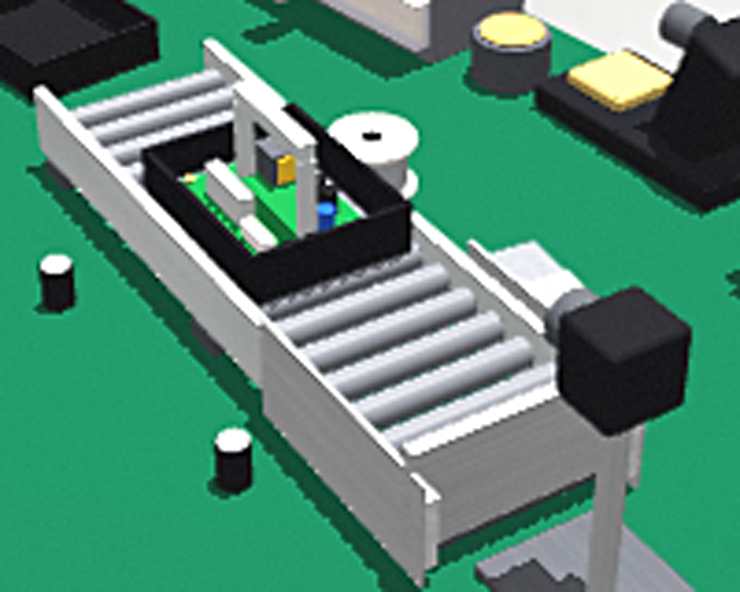

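The crops show near-rail top ends at crop (5,274), far-rail at (52,48), the handle bar from (316,183) to (480,203), and tote rim corners at about (300,105), (552,138), (527,333) and (268,293). I'll cast these onto planes at their known heights.

```bash
cat > h.py <<'E'
from station import robot
import cv2,numpy as np
def cast(n,uv,z):
    p=robot.camera_params(n);R=cv2.Rodrigues(np.array(p["rvec"],float))[0];t=np.array(p["tvec"],float).ravel()
    q=cv2.undistortPoints(np.array(uv,float).reshape(-1,1,2),np.array(p["mtx"],float),None)[:,0]
    d=np.c_[q,np.ones(len(q))]@R; c=-R.T@t
    return c+d*((z-c[2])/d[:,2])[:,None]
E
python3 - <<'E'
from h import *
np.set_printoptions(precision=4,suppress=True)
o=lambda l:[(180+(x+.5)/4-.5,200+(y+.5)/4-.5) for x,y in l]
im=cv2.imread("pics/top0.png");hsv=cv2.cvtColor(im,cv2.COLOR_BGR2HSV)
n=cast("top",o([(5,274),(400,330),(790,386)]),.062);f=cast("top",o([(52,48),(400,97),(600,123)]),.062)
h=cast("top",o([(316,183),(480,203)]),.134);t=cast("top",o([(300,105),(552,138),(527,333),(268,293)]),.088)
for nm,v in(("near",n),("far",f),("handle",h),("tote",t)):print(nm,v[:,:2].tolist())
u=lambda a:(a[0]-a[-1])[:2]/np.linalg.norm((a[0]-a[-1])[:2])
yy=u(n)+u(f)+u(h);yy/=np.linalg.norm(yy);print("yaxis",u(n),u(f),u(h),yy)
xx=np.array([yy[1],-yy[0]])
print("rail sep",(f.mean(0)-n.mean(0))[:2]@xx)
midx=((f[:,:2]@xx).mean()+(n[:,:2]@xx).mean())/2
fe=((n[0,:2]+f[0,:2])/2)@yy
L0=xx*midx+yy*(fe-.2575);print("lane origin",L0)
L=lambda v:np.c_[(v[:,:2]-L0)@xx,(v[:,:2]-L0)@yy]
print("h",L(h),"t",L(t))
print("handle len",np.linalg.norm(h[0]-h[1]))
print("bay",L0-.13*yy,"stop",L0-.205*yy,"cam",L0-.285*yy,'handlemid',h.mean(0),'totemid',t.mean(0))
# stop top white line & side view check
q=cast("side",[(220+(x)/3.7,190+(y)/3.7) for x,y in[(240,85),(312,148)]],.134);print("side handle",q[:,:2],L(q))
q=cast("side",[(220+x/3.7,190+y/3.7) for x,y in[(407,450),(550,378)]],.088);print("side stop",L(q))
E
```

```text
near [[0.5105980057102332, 0.3487001683086597], [0.47480559747675577, 0.11741543467264574], [0.4396022221392061, -0.10741111963752664]]
far [[0.6464577126388131, 0.3255285428525127], [0.6135436378818898, 0.11784865911568176], [0.5961389662971469, -0.00021645020909405108]]
handle [[0.5481153507510175, 0.1582738381610483], [0.5355960780838356, 0.06713407954653554]]
tote [[0.603452625835874, 0.17368701370266273], [0.5818503412807954, 0.02770236940179981], [0.46878097485022124, 0.04298865061937879], [0.493575002712797, 0.19072593887844752]]
yaxis [0.1538 0.9881] [0.1527 0.9883] [0.1361 0.9907] [0.1475 0.9891]
rail sep 0.13798608073998697
lane origin [0.5392 0.0826]
h [[-0.0024  0.0761]
 [-0.0013 -0.0159]] t [[ 0.0501  0.0995]
 [ 0.0502 -0.048 ]
 [-0.0638 -0.0496]
 [-0.0611  0.1002]]
handle len 0.09199558570076558
bay [ 0.5201 -0.046 ] stop [ 0.509  -0.1201] cam [ 0.4972 -0.1993] handlemid [0.5419 0.1127 0.134 ] totemid [0.5369 0.1088 0.088 ]
side handle [[0.5477 0.1501]
 [0.5333 0.0595]] [[-0.0016  0.068 ]
 [-0.0025 -0.0237]]
side stop [[-0.0781 -0.2439]
 [ 0.0211 -0.2363]]
```

The measured stop position disagrees with the expected one, so I'll look at that end from the top.

```bash
python3 - <<'E'
from h import *
a=cv2.imread("pics/top0.png")[215:315,330:460]
cv2.imwrite("pics/c3.png",cv2.resize(a,None,fx=6,fy=6,interpolation=cv2.INTER_CUBIC))
E
```

```text
(no output)
```

View pics/c3.png

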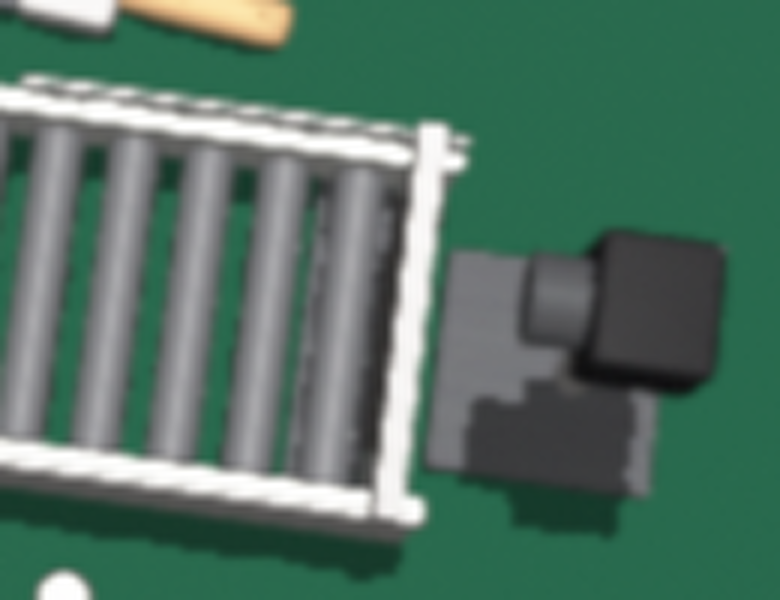

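The stop's bar runs from crop (432,130) to (390,510), inner edge about (417,128) to (374,510). Rail ends lie just beyond it, at (465,160) and (422,510). The lane origin is therefore not midway along the rails, and I'll reference everything to the stop instead.

```bash
python3 - <<'E'
from h import *
np.set_printoptions(precision=4,suppress=True)
o=lambda l,x0,y0,k:[(x0+(x+.5)/k-.5,y0+(y+.5)/k-.5) for x,y in l]
yy=np.array([.153,.9882]);yy/=np.linalg.norm(yy);xx=np.array([yy[1],-yy[0]])
s=cast("top",o([(417,128),(374,510),(450,130),(408,510)],330,215,6),.088)[:,:2]
e=cast("top",o([(468,160),(425,510)],330,215,6),.062)[:,:2]
c=cast("top",o([(608,232),(724,244),(712,375),(585,370)],330,215,6),.19)[:,:2].mean(0)
f=cast("top",o([(5,274),(52,48)],180,200,4),.062)[:,:2]
h=cast("top",o([(316,183),(480,203)],180,200,4),.134)[:,:2].mean(0)
t=cast("top",o([(300,105),(552,138),(527,333),(268,293)],180,200,4),.088)[:,:2].mean(0)
for n,v in dict(stop=s,railend=e,cam=c,feed=f,h=h,t=t).items():print(n,v.tolist(),"yl",v@yy,"xl",v@xx)
d=robot.state();print(d['tcp_rot'])
ax=cv2.Rodrigues  # tool y axis
from scipy.spatial.transform import Rotation as R
r=R.from_quat(d['tcp_rot']).as_matrix();print(r)
caps=cast("top",[(250,308),(340,315)],.03);print(caps)
print("reel",cast("top",[(262,203)],.042))
E
```

```text
stop [[0.5750370142861642, -0.15974466450682454], [0.4286760131303694, -0.1382389965390223], [0.5740792806595209, -0.17233852490557847], [0.42852619756571364, -0.15097559976800312]] yl [-0.0699 -0.071  -0.0825 -0.0836] xl [0.5927 0.4448 0.5937 0.4466]
railend [[0.5674959995566274, -0.18244144466640153], [0.4310110220610328, -0.16059761244987966]] yl [-0.0935 -0.0928] xl [0.5887 0.4505]
cam [0.48910085056900954, -0.22819393359163329] yl -0.15067271449850445 xl 0.5182565450247624
feed [[0.5105980057102332, 0.3487001683086597], [0.6464577126388131, 0.3255285428525127]] yl [0.4227 0.4206] xl [0.4512 0.589 ]
h [0.5418557144174265, 0.11270395885379192] yl 0.1942830045544059 xl 0.5182315232880471
t [0.5369147361699219, 0.10877599315057221] yl 0.18964529914924694 xl 0.5139497165218625
[ 0.2162  0.9763 -0.001  -0.0004]
[[-0.9065  0.4222 -0.0012]
 [ 0.4222  0.9065 -0.0018]
 [ 0.0003 -0.0021 -1.    ]]
[[ 0.4185  0.1899  0.03  ]
 [ 0.3997 -0.0219  0.03  ]]
reel [[0.6708 0.1624 0.042 ]]
```

The stop-based geometry is consistent: rail length is 515 mm and the camera sits 80 mm past the stop face. In lane-parallel coordinates the stop face is at −0.0705 and the tote centre at 0.190, so the push is about 185 mm. I'll go above and behind the tote with the fingers shut and closing across the lane.

```bash
python3 -m inch '[[[0.34,-0.2485,0,0,0,-1.288,0],[0.34,-0.2485,0,0,0,-1.288,0],[0.34,-0.2485,0,0,0,-1.288,0],[0.34,-0.2485,0,0,0,-1.288,0],[0.34,-0.2485,0,0,0,-1.288,0],[0.34,-0.2485,0,0,0,-1.288,0],[0.34,-0.2485,0,0,0,-1.288,0],[0.34,-0.2485,0,0,0,-1.288,0]]]' 30
```

```text
time: 1.1
tcp_pos: [0.5636, 0.2246, 0.2293]
tcp_rot: [0.761, 0.649, -0.001, -0.0]
ft_force: [0.2, -0.2, -0.3]
grip_width: -0.0
gripper_force: 0.0
```

```bash
python3 -m inch '[[[-0.003,0,-0.05,0,0,0.005,0],[-0.003,0,-0.1,0,0,0.005,0],[-0.003,0,-0.154,0,0,0.005,0],[-0.003,0,-0.154,0,0,0.005,0],[-0.003,0,-0.154,0,0,0.005,0]]]'; python3 - <<'E'
from h import *
a=robot.get_image("side")[150:350,200:420,::-1]
cv2.imwrite("pics/c4.png",cv2.resize(a,(660,600),interpolation=cv2.INTER_CUBIC))
E
```

```text
time: 1.72
tcp_pos: [0.5592, 0.2282, 0.0793]
tcp_rot: [0.757, 0.653, 0.001, 0.0]
ft_force: [0.2, -0.5, 0.6]
grip_width: 0.0002
gripper_force: 0.0
```

View pics/c4.png

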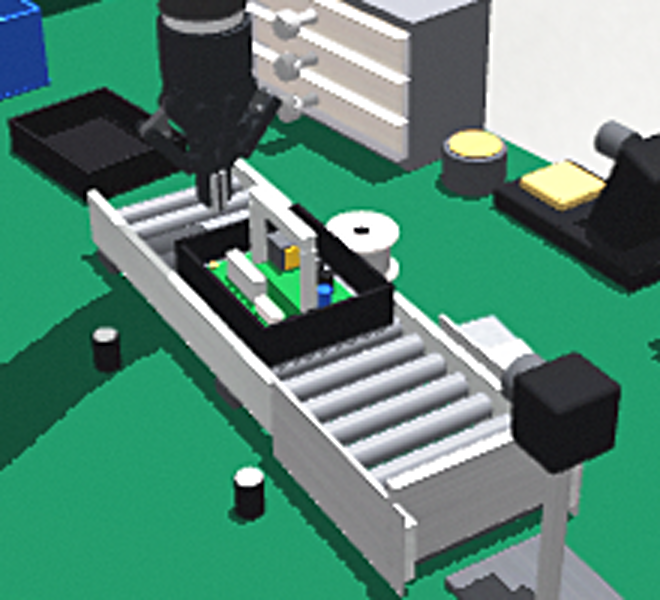

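The shut fingers stand behind the tote's rear wall, at about crop (218,200), centred and clear. Now I'll push.

```bash
python3 -m inch '[[[-0.003,-0.020,-0.002,0,0,0,0],[-0.005,-0.035,-0.002,0,0,0,0],[-0.008,-0.049,-0.002,0,0,0,0],[-0.010,-0.064,-0.002,0,0,0,0],[-0.012,-0.079,-0.002,0,0,0,0],[-0.015,-0.094,-0.002,0,0,0,0],[-0.017,-0.109,-0.002,0,0,0,0],[-0.019,-0.123,-0.002,0,0,0,0]]]'; python3 -m inch '[[[-0.002,-0.013,0,0,0,0,0],[-0.004,-0.025,0,0,0,0,0],[-0.006,-0.037,0,0,0,0,0],[-0.008,-0.049,0,0,0,0,0],[-0.009,-0.059,0,0,0,0,0],[-0.011,-0.069,0,0,0,0,0],[-0.012,-0.077,0,0,0,0,0],[-0.013,-0.083,0,0,0,0,0]]]'
```

```text
time: 2.78
tcp_pos: [0.5391, 0.1035, 0.0751]
tcp_rot: [0.757, 0.653, -0.0, -0.0]
ft_force: [1.1, 1.6, 1.0]
grip_width: -0.0002
gripper_force: 0.8
time: 3.78
tcp_pos: [0.5264, 0.0209, 0.0751]
tcp_rot: [0.757, 0.653, -0.0, -0.0]
ft_force: [0.2, 1.3, -0.5]
grip_width: 0.0002
gripper_force: 0.6
```

```bash
python3 -m inch '[[[0,-0.002,0,0,0,0,0],[-0.001,-0.004,0,0,0,0,0],[-0.001,-0.006,0,0,0,0,0],[-0.001,-0.008,0,0,0,0,0],[-0.001,-0.009,0,0,0,0,0],[-0.001,-0.009,0,0,0,0,0]]]'; python3 -m inch '[[[0,-0.001,0,0,0,0,0],[0,-0.002,0,0,0,0,0],[0,-0.002,0,0,0,0,0]]]'
```

```text
time: 4.53
tcp_pos: [0.5256, 0.0123, 0.0753]
tcp_rot: [0.757, 0.653, -0.0, 0.0]
ft_force: [-0.1, 0.3, 0.1]
grip_width: -0.0003
gripper_force: 0.3
time: 4.9
tcp_pos: [0.5256, 0.0103, 0.0753]
tcp_rot: [0.757, 0.653, -0.0, 0.0]
ft_force: [-1.1, 0.5, 0.3]
grip_width: -0.0001
gripper_force: 0.3
```

```bash
python3 -m inch '[[[0,-0.0015,0,0,0,0,0],[0,-0.003,0,0,0,0,0],[0,-0.003,0,0,0,0,0]]]';python3 -m inch '[[[0,-0.0015,0,0,0,0,0],[0,-0.003,0,0,0,0,0],[0,-0.003,0,0,0,0,0]]]'
```

```text
time: 5.28
tcp_pos: [0.5256, 0.0078, 0.0753]
tcp_rot: [0.757, 0.653, 0.0, -0.0]
ft_force: [-0.1, 2.6, 0.2]
grip_width: 0.0001
gripper_force: 1.3
time: 5.65
tcp_pos: [0.5255, 0.0078, 0.0754]
tcp_rot: [0.757, 0.654, 0.003, -0.003]
ft_force: [0.4, 9.0, 0.5]
grip_width: -0.0001
gripper_force: 4.7
```

The tote is firmly home: the TCP stalled at 9 N. I'll back off, rise and look.

```bash
python3 -m inch '[[[0,0,0,0,0,0,0],[0.002,0.010,0,0,0,0,0],[0.005,0.03,0,0,0,0,0],[0.008,0.05,0.05,0,0,0,0.085],[0.008,0.05,0.1,0,0,0,0.085],[0.008,0.05,0.14,0,0,0,0.085],[0.008,0.05,0.14,0,0,0,0.085]]]'; python3 - <<'E'
from h import *
im=robot.get_image("top")[:,:,::-1]; cv2.imwrite("pics/t1.png",im)
cv2.imwrite("pics/c5.png",cv2.resize(im[210:310,280:410],None,fx=6,fy=6,interpolation=cv2.INTER_CUBIC))
E
```

```text
time: 6.52
tcp_pos: [0.5366, 0.0538, 0.2204]
tcp_rot: [0.758, 0.653, 0.003, 0.004]
ft_force: [0.0, -0.2, -0.6]
grip_width: 0.0724
gripper_force: 0.0
```

View pics/c5.png

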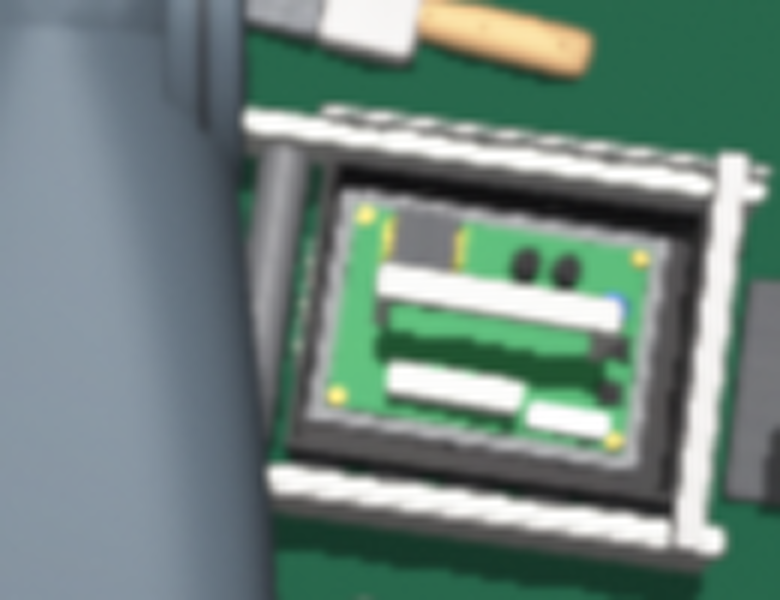

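The tote sits against the stop, its black wall meeting the white stop at crop x≈700. The handle bar top runs from crop (378,281) to (621,315). I'll compute the grasp shift now, 9 mm toward +y along the bar and over the balance point.

```bash
python3 - <<'E'
from h import *
from scipy.spatial.transform import Rotation as R
np.set_printoptions(precision=4,suppress=True)
o=lambda l:[(280+(x+.5)/6-.5,210+(y+.5)/6-.5) for x,y in l]
h=cast("top",o([(377,281),(622,315)]),.134);m=h.mean(0);u=(h[0]-h[1])/np.linalg.norm(h[0]-h[1])
print(h,np.linalg.norm(h[0]-h[1]),"mid",m,"dir deg",np.degrees(np.arctan2(u[0],u[1])))
yy=np.array([.153,.988,0]);print("lane yl,xl",m@yy,m@[.988,-.153,0])
s=robot.state();r=R.from_quat(s['tcp_rot']).as_matrix();print(s['tcp_pos'],"toolx",r[:,0],np.degrees(np.arctan2(r[0,0],r[1,0])),"z",r[:,2])
g=m+.009*u;g[2]=.108;print("tcp goal",g,"shift",g-s['tcp_pos'])
E
```

```text
[[ 0.5208 -0.0274  0.134 ]
 [ 0.5069 -0.117   0.134 ]] 0.09065532174208481 mid [ 0.5138 -0.0722  0.134 ] dir deg 8.781471479434579
lane yl,xl 0.007313852418968877 0.5187198503212963
[0.5354 0.0538 0.2177] toolx [ 0.1477  0.989  -0.001 ] 8.49563019823294 z [ 0.0055 -0.0019 -1.    ]
tcp goal [ 0.5152 -0.0633  0.108 ] shift [-0.0202 -0.1171 -0.1097]
```

```bash
python3 -m inch '[[[-0.008,-0.05,0,0,0,-0.005,0.06],[-0.016,-0.095,0,0,0,-0.005,0.06],[-0.020,-0.117,0,0,0,-0.005,0.06],[-0.020,-0.117,0,0,0,-0.005,0.06],[-0.020,-0.117,-0.03,0,0,-0.005,0.06],[-0.020,-0.117,-0.05,0,0,-0.005,0.06],[-0.020,-0.117,-0.05,0,0,-0.005,0.06]]]'; python3 - <<'E'
from h import *
a=robot.get_image("side")[180:330,260:425,::-1]
cv2.imwrite("pics/c6.png",cv2.resize(a,(660,600),interpolation=cv2.INTER_CUBIC))
E
```

```text
time: 7.45
tcp_pos: [0.5118, -0.0613, 0.1622]
tcp_rot: [0.759, 0.651, -0.002, -0.002]
ft_force: [-0.1, -0.2, -1.0]
grip_width: 0.0601
gripper_force: 0.0
```

View pics/c6.png

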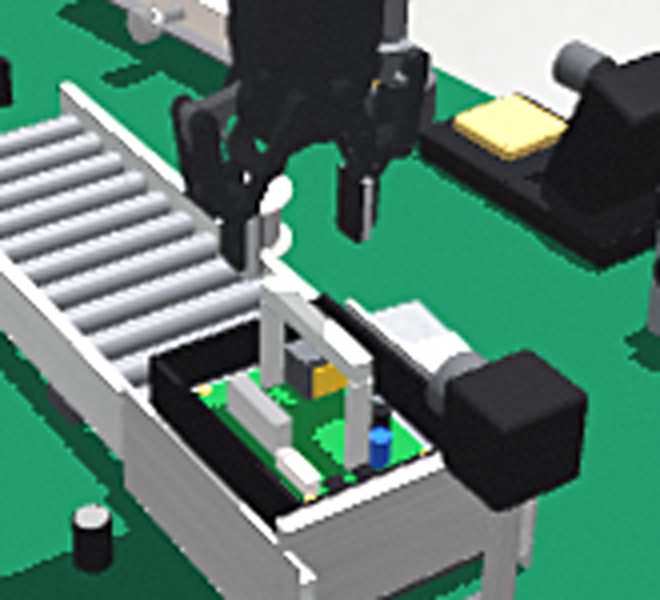

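The fingers straddle the bar, at crop (240,250) and (357,220), with the bar's middle near (315,325). I'll descend and close.

```bash
python3 -m inch '[[[0.002,-0.001,-0.02,0,0,0,0.06],[0.002,-0.001,-0.04,0,0,0,0.06],[0.002,-0.001,-0.054,0,0,0,0.06],[0.002,-0.001,-0.054,0,0,0,0.06]]]'; python3 -m inch '[[[0,0,0,0,0,0,0],[0,0,0,0,0,0,0],[0,0,0,0,0,0,0],[0,0,0,0,0,0,0],[0,0,0,0,0,0,0],[0,0,0,0,0,0,0],[0,0,0,0,0,0,0]]]' 60
```

```text
time: 8.0
tcp_pos: [0.5151, -0.0632, 0.1106]
tcp_rot: [0.759, 0.651, -0.0, -0.001]
ft_force: [-0.2, -0.4, -0.2]
grip_width: 0.0598
gripper_force: 0.0
time: 8.88
tcp_pos: [0.516, -0.0637, 0.1122]
tcp_rot: [0.759, 0.651, 0.0, 0.001]
ft_force: [-1.5, 1.2, 4.6]
grip_width: 0.0106
gripper_force: 59.5
```

```bash
python3 -m inch '[[[0,0,0.003,0,0,0,0],[0,0,0.008,0,0,0,0],[0,0,0.014,0,0,0,0],[0,0,0.02,0,0,0,0],[0,0,0.02,0,0,0,0]]]' ; python3 - <<'E'
from h import *
print(robot.state()['ft_torque'])
a=robot.get_image("side")[150:330,240:440,::-1]
cv2.imwrite("pics/c7.png",cv2.resize(a,(660,594),interpolation=cv2.INTER_CUBIC))
E
```

```text
time: 9.5
tcp_pos: [0.5162, -0.0637, 0.1321]
tcp_rot: [0.759, 0.651, 0.0, 0.001]
ft_force: [0.9, -0.0, -4.2]
grip_width: 0.011
gripper_force: 58.4
[-0.01199329 -0.01395472  0.00475155]
```

View pics/c7.png

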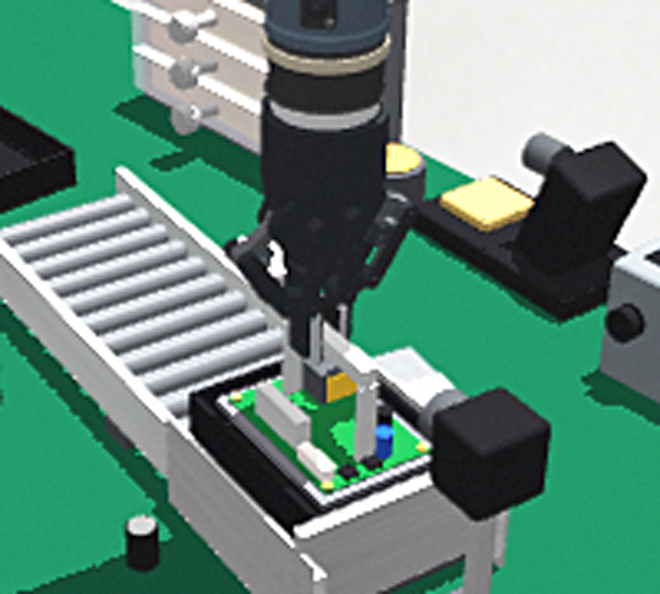

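The carrier rises level, its plate parallel to the tote rim, and the wrist reads about 4.2 N, matching its weight. I'll lift the remaining 80 mm.

```bash
python3 -m inch '[[[0,0,0.008,0,0,0,0],[0,0,0.02,0,0,0,0],[0,0,0.034,0,0,0,0],[0,0,0.048,0,0,0,0],[0,0,0.062,0,0,0,0],[0,0,0.073,0,0,0,0],[0,0,0.079,0,0,0,0],[0,0,0.081,0,0,0,0]]]'; python3 -m inch '[[[0,0,0,0,0,0,0],[0,0,0,0,0,0,0],[0,0,0,0,0,0,0],[0,0,0,0,0,0,0],[0,0,0,0,0,0,0],[0,0,0,0,0,0,0]]]'; python3 - <<'E'
from h import *
s=robot.state();print(s['ft_torque'],abs(s['joint_vel']).max())
a=robot.get_image("side")[150:330,240:440,::-1]
cv2.imwrite("pics/c8.png",cv2.resize(a,(660,594),interpolation=cv2.INTER_CUBIC))
E
```

```text
time: 10.55
tcp_pos: [0.5157, -0.0636, 0.2126]
tcp_rot: [0.759, 0.651, 0.0, 0.0]
ft_force: [-0.3, 0.8, -3.8]
grip_width: 0.011
gripper_force: 58.5
time: 11.3
tcp_pos: [0.5156, -0.0636, 0.2123]
tcp_rot: [0.759, 0.651, 0.0, 0.0]
ft_force: [-0.2, 0.3, -3.9]
grip_width: 0.0108
gripper_force: 58.5
[ 0.03387373  0.01679813 -0.00559051] 0.0022447277876456243
```

View pics/c8.png

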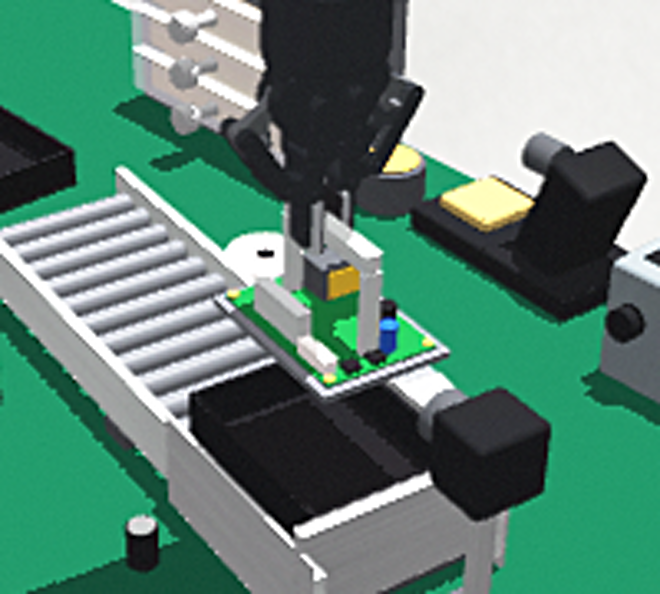

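The carrier hangs level and clear above the empty tote, which is still against the stop. The handle is at about z 0.227, so I'm handing in.

```bash
python3 -c "
from station import robot
print(robot.close_job())"
```

```text
the job is handed in; nothing more can be done
None
```

The tote was pushed home against the end stop, and the job was handed in with the carrier held level and still by its handle, about 10 cm above where it lay; no verdict was returned.

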